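Hook the tray bracket into the slotted rack and press it down until it locks

ROBOT

A 7-joint arm with a two-finger parallel gripper is mounted at the origin on a cart in front of the work surface, level with it; the furniture and walls round the work are solid. World frame = base frame: x ahead of the robot, y to its left, z up, the work surface at z = 0. Lengths are in m, angles in rad, forces in N, time in s.
With the tool pointing down it reaches from about 0.425 to 1.025 m from the base axis. Payload 9.4 kg.
Tool frame: the origin (TCP) lies on the centre line of the jaws, within the pads' length; the fingertips stand manip.nose_length ahead of it and the grasp point (between the pads) lies 3 mm ahead of it (manip.nose_length is the distance from the TCP to the fingertips, in m); z points along the fingers, y is the line along which they close (so a half turn about z gives the same grasp; the last joint's range is limited). The gripper opens to 85 mm and grips with 20 to 120 N. Pads are 22 mm wide; open, the fingers measure 114 mm over their backs; the gripper's body (76 mm by 85 mm) begins 54 mm behind the grasp point. The pads swing forward as they close: fully open they stand 13 mm farther back than shut.
Start: joints at [1.151, 0.599, -0.003, 1.599, 0.002, 0.943, -0.08], TCP at [0.244, -0.683, 0.253] pointing down, gripper open.
Joint ranges: [-2.57, 2.57], [-0.35, 1.97], [-1.29, 1.29], [0.11, 2.56], [-1.05, 4.19], [0.11, 1.86], [-2.63, 2.63]. Speed limits (rad/s): [2.22, 2.22, 3.01, 3.01, 3.14, 3.14, 3.14].

INTERFACE

Orientations are given as a unit quaternion [x, y, z, w].
In Python, from rig import state, optics, workorder, manip gives the robot as it stands.
- The arm moves only by the tool arm_command, never from a script. Its argument "moves" is one flat list of numbers, 5 for each row, row after row: the shift along the world's x, y, z in cm, then the turn about the world's z in rad, then the closure, from 0 (fully open) to 1 (shut). In form: [dx, dy, dz, twist, fingers, dx, dy, dz, twist, fingers, ...]. A call has 1 to 8 rows; each row shifts and turns the commanded pose from where the row before left it; what a row does not reach is not made up. A row lasts 1/8 s, in which the tool goes at most 62.5 mm and 10.7 degrees, less where a joint would pass 70% of its speed; a pose out of reach is approached as far as the arm can. A call with a gripper value outside its range is refused whole. The fingers move at their own pace and stop on an object; "squeeze" is the grip in N (left out, the last holds). Time passes only in rows, so rows that do not move let the fingers close. It gives the time, the measured TCP pose, the force, the opening and the grip force at its end, in the units of the state.
- state(): the state, without advancing time (a new reading comes with each control period).
- optics.read_camera(name): name is "side" or "top" or "wrist"; returns the picture (384x512x3 uint8, blue, green, red); there is no depth.
- optics.camera_info(name): a dict with "fx", "fy", "cx", "cy" (pixels), "origin" and "rotation" of the camera in the world. Camera axes: x right, y down, z forward; pixel columns grow to the right and rows downward; lengths in m; the calibration is good to about 2 mm. A picture is of the moment at which its call begins: read the wrist's pose just before it. camera_info takes no time and is no camera call; for the wrist camera it gives the pose at the moment of the call.
- workorder.hand_in(): hands the job in; it is judged then, once.
The state is a dict: "t": time; "joints": joint angles; "qd": joint speeds; "joint_torque": joint torques, N m; "tool_pos": TCP position; "tcp_rot": TCP orientation; "contact_force": force on the tool from outside, world axes, zero at the start; "moment": the same for the moment, N m; "gripper_width": finger opening in m; "grip_force": force on a finger pad.
Only numpy, scipy, OpenCV 4.12 (cv2) and the standard library are available. Lean on these libraries where they do the work, as an engineer would, in place of code of your own. Each camera call takes 0.05 s, during which the arm holds its last target. There are 200 camera calls.

TASK

Pick up the blue tray bracket, hook its two steel tabs through the two slots of the grey upright rack, and push it down gently until it sits fully home and the red sprung catch locks it; then let go. The slotted plate is not exactly centred on its rack, so find the slots carefully without forcing the bracket, and leave the other things on the bench where they are.

Things in the scene. Friction and masses are not known exactly. Their poses are not given: they have to be found in the camera images.
- rack_slots (a point): Nominal middle of the grey slotted plate: front face, level with the slots' bottom edges, 86 mm above the bench. x into the plate, y along it, z up. Two slots 13.5 wide, 34 high, centred 30 mm either side of the plate's middle. The plate is fastened up to 13 mm left or right (along y) of this point: that offset is NOT in this reading, see or feel it; x and z are true.
- rack: The fixed rack, origin on the bench below rack_slots, same axes. Plate upright, 5 mm thick, 170 wide, 50 to 135 mm above the bench; behind it two 22 mm wide posts centred 78 mm to either side, 137 mm high; foot 12 mm thick, 50 mm in front of the plate's face, 60 mm behind it, 95 mm to either side.
- catch (a joint): Red sprung catch midway between the slots, moves with the plate. 0 = out (6 mm proud), up to 0.012 m pushed in; 6 N at 0, 9 N at 6 mm. Ramp on top (78 to 67.5 mm above the bench), flat below (65.5). The bracket, going down, pushes it in; in the last 1.5 mm it snaps out through the bracket's window and locks. Pressing down takes about 5 to 20 N.
- bracket: Loose blue tray bracket, 0.3 kg, 90 deep, 110 wide, 84 mm high, standing on its tray. Origin: middle of the back face's lower edge; x from tray to tabs, y across, z up. Two steel tabs on the back face 30 mm either side of the middle, 10 wide, 12 long: neck 56 to 64 mm above the underside, lip hanging down to 36 mm, 7 to 12 mm behind the back face.
- bracket_web (a point): Grasp point: centre of the grip area of the bracket's bare-metal upright web, 55 mm in front of the back face, 50 mm above the underside. The web is 12 mm thick (across y), runs 10 to 80 mm in front of the back face, top 68 mm above the underside; the tray beside it is 6 mm thick with 14 mm high rims. Axes as the bracket.
- bracket_tabs (a point): Middle between the tabs in the plane of the bracket's back face, level with the under side of the necks (56 mm above the underside). Axes as the bracket. The tabs pass the slots when this point is 20 to 26 mm above rack_slots; fully home it is level with it and the back face lies against the plate.
- bracket_ledge (a point): Top of the bracket's flat thumb ledge, 84 mm above its underside, 18 mm in front of the back face; the ledge reaches 0 to 30 mm in front of the back face and 30 mm to either side and can be pressed on.
- shoe: Red shoe in work, 103x270x108 mm, bystander; origin under its middle.
- tin_wax: Round tin of pale wax, 62 mm across, 19 mm high, bystander; origin under its middle.
- thread_cone: Cone of cream thread, 52 mm across, 95 mm high, bystander; origin under its middle.
- peg_2: Turned wooden peg, 29 mm across, 85 mm high, standing behind the rack, bystander; origin under its middle.

How it is judged:
By the outcome, as a careful person would: the job done as asked, in the order asked, and still so for the second after the job is handed in, with the robot touching nothing.
It also fails if it takes over 72 s, if anything falls off the work surface, if the arm or the gripper's body presses on something with over 40 N, if the wrist force passes 120 N, or if a joint passes its speed limit or range.

## Working session

There is one attempt and no reset: what is moved stays moved. The work goes in short steps, Python scripts to look and compute and a tool call to move; the robot and the scene stay as the last step left them, time stands still between calls to the robot, and variables do not carry over. Pictures are saved under pics/ and viewed, at most 10 in all, crops included, and the job is handed in when it is done.

Besides the shell and the picture viewer there is one more tool, called by a JSON object that holds its "fn" and its "kwargs". arm_command: Moves the arm, as the interface text tells. Its arguments: {"type":"object","properties":{"moves":{"type":"array"},"squeeze":{"type":"number"}},"required":["moves"]}

```bash
mkdir -p pics; ls; python3 - <<'E'
from rig import state, optics, workorder, manip
import cv2,numpy as np
s=state();print(s['tool_pos'],s['tcp_rot'],s['gripper_width'],manip.nose_length)
for n in("side","top"):
    im=optics.read_camera(n);cv2.imwrite(f"pics/{n}0.png",im)
    c=optics.camera_info(n);print(n,c)
a=cv2.imread("pics/side0.png");b=cv2.imread("pics/top0.png")
cv2.imwrite("pics/both.png",cv2.resize(np.hstack([a,b]),(800,300)))
E
```

```text
pics
[ 0.243552   -0.68239448  0.25242312] [ 9.85342555e-01  1.70585545e-01 -1.89101179e-04 -7.64584720e-04] 0.08533690857253981 0.022
side {'fx': 347.7095621970787, 'fy': 347.7095621970787, 'cx': 253.64338308643772, 'cy': 192.0403853409715, 'origin': array([ 0.34091991, -0.63592015,  0.51761781]), 'rotation': array([ 0.84313965, -0.1160984 ,  0.05721756, -0.52188394])}
top {'fx': 382.5028511279574, 'fy': 382.5028511279574, 'cx': 250.66412204304908, 'cy': 197.23773225279226, 'origin': array([0.46331346, 0.16618448, 1.27577307]), 'rotation': array([-0.70391974,  0.70919907, -0.03302301,  0.0210513 ])}
```

View pics/top0.png

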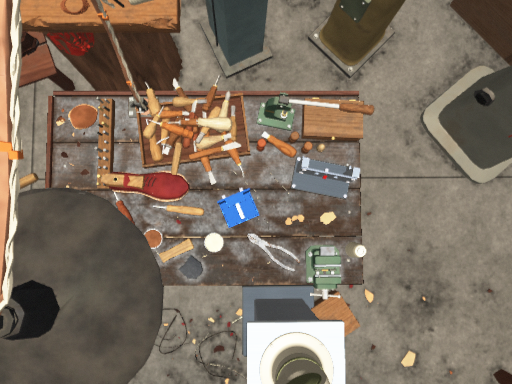

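View pics/side0.png

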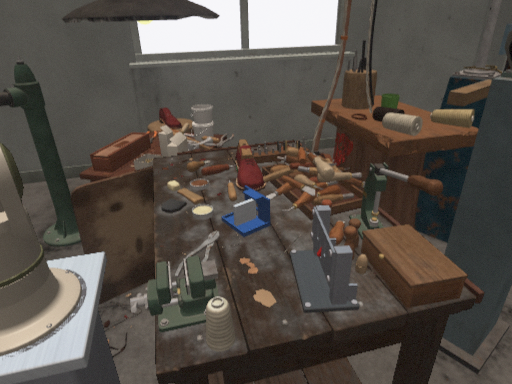

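The top view shows the blue bracket near (239,208) and the grey rack near (325,176) with its posts on the far side. The side view shows the rack at (325,265), its catch red at about (319,252), and the bracket at (247,213). I'll take an enlarged top crop next.

```bash
cat > h.py <<'E'
import numpy as np,cv2
from scipy.spatial.transform import Rotation as R
from rig import state, optics, workorder, manip
def ray(c,u,v):
    d=R.from_quat(c['rotation']).apply([(u-c['cx'])/c['fx'],(v-c['cy'])/c['fy'],1]);return np.array(c['origin']),d
def onz(c,u,v,z):
    o,d=ray(c,u,v);return o+d*(z-o[2])/d[2]
def proj(c,p):
    q=R.from_quat(c['rotation']).inv().apply(np.array(p)-c['origin']);return c['fx']*q[0]/q[2]+c['cx'],c['fy']*q[1]/q[2]+c['cy']
def yaw(s): 
    x=R.from_quat(s['tcp_rot']).as_matrix();return np.arctan2(x[1,0],x[0,0]),np.arctan2(x[1,1],x[0,1])
E
python3 - <<'E'
from h import *
c=optics.camera_info("top");im=cv2.imread("pics/top0.png")
hsv=cv2.cvtColor(im,cv2.COLOR_BGR2HSV)
m=cv2.inRange(hsv,(100,150,80),(130,255,255));m[:,:200]=0;m[:,280:]=0
k=max(cv2.findContours(m,0,2)[0],key=cv2.contourArea);r=cv2.minAreaRect(k);print(r)
for p in cv2.boxPoints(r):print(p,onz(c,*p,.014))
print(onz(c,325,177,.0),yaw(state()))
a=cv2.resize(im[185:235,210:270],(390,325),interpolation=2);b=cv2.resize(im[148:205,282:366],(480,325),interpolation=2)
s=cv2.imread("pics/side0.png");d=cv2.resize(s[180:310,210:390],(0,0),fx=2,fy=2,interpolation=2)
o=np.zeros((325+260,800,3),np.uint8);o[:325,:360]=a[:,:360];o[:325,360:800]=b[:,:440];o[325:,:360]=d
cv2.imwrite("pics/crop1.png",o)
E
```

```text
((238.14117431640625, 207.65184020996094), (29.010473251342773, 34.53627395629883), 67.06790161132812)
[216.58597 201.02136] [0.54818757 0.25703398 0.014     ]
[248.39273 187.56464] [0.59215725 0.15168121 0.014     ]
[259.69638 214.28232] [0.50335114 0.11506881 0.014     ]
[227.88962 227.73904] [0.45995418 0.22006117 0.014     ]
[ 0.62770992 -0.10694036  0.        ] (np.float64(0.342822831757757), np.float64(-1.2279737132183388))
```

View pics/crop1.png

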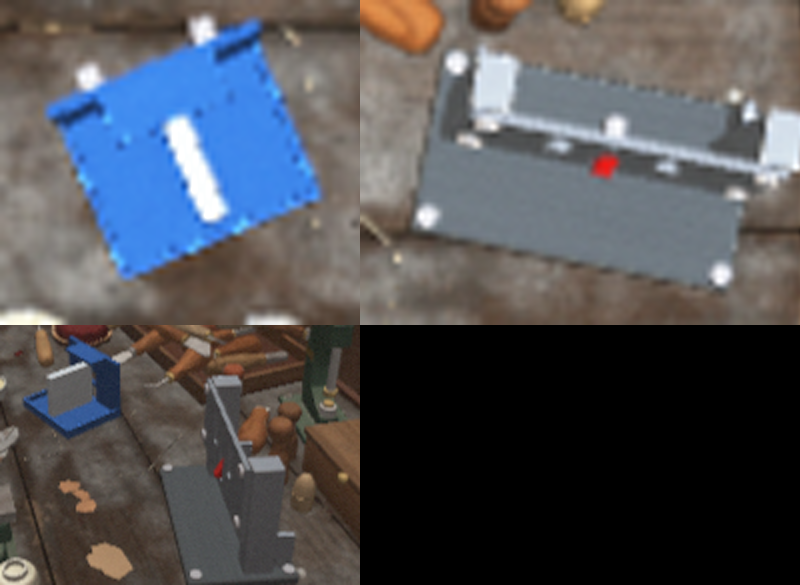

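The crop shows the bracket's tabs pointing up and left at about (223.5,196.5) and (241.2,189.3), and the web strip from (237.4,203.2) to (242.8,218.5). The rack's foot front corners are at about (291,188) and (347,198.5), and its catch is at about (325,177).

```bash
python3 - <<'E'
from h import *
c=optics.camera_info("top")
for n,u,v,z in[("tabL",223.5,196.5,.064),("tabR",241.2,189.3,.064),("web0",237.4,203.2,.068),("web1",242.8,218.5,.068),("footFL",291.1,188,.012),("footFR",345.3,198.5,.012),("catch",324.8,177,.070)]:print(n,onz(c,u,v,z).round(3))
E
```

```text
tabL [0.559 0.231 0.064]
tabR [0.582 0.175 0.064]
web0 [0.537 0.187 0.068]
web1 [0.489 0.171 0.068]
footFL [0.59  0.01  0.012]
footFR [ 0.554 -0.17   0.012]
catch [ 0.619 -0.091  0.07 ]
```

{"fn": "arm_command", "kwargs": {"moves": [2,5,0,0,0,2.5,5.5,0,0,0,2.5,5.5,0,0,0,2.5,5.5,0,0,0,2.5,5.5,0,0,0,2.5,5.5,0,0,0,2.5,5.5,0,0,0,2.5,5.5,0,0,0]}}

```text
t: 1.1
tool_pos: [0.4392, -0.246, 0.2533]
tcp_rot: [0.985, 0.17, 0.0, 0.0]
contact_force: [0.4, -0.5, 0.4]
gripper_width: 0.0856
grip_force: 0.0
```

{"fn": "arm_command", "kwargs": {"moves": [1,5.5,0,0.054,0,1,5.5,0,0,0,1,5.5,0,0,0,1,5.5,0,0,0,1,5.5,0,0,0,1,5.5,0,0,0,1,5.5,0,0,0,0.4,4,0,0,0]}}

```text
t: 2.1
tool_pos: [0.5128, 0.1799, 0.2531]
tcp_rot: [0.98, 0.198, 0.0, -0.0]
contact_force: [0.3, -0.5, -0.8]
gripper_width: 0.0855
grip_force: 0.0
```

```bash
python3 - <<'E'
from h import *
s=state();print(s['tool_pos'],yaw(s));c=optics.camera_info("wrist");print(c)
im=optics.read_camera("wrist");cv2.imwrite("pics/w1.png",im)
print(proj(c,(.513,.179,.068)),proj(c,(.564,.2,.084)))
E
```

```text
[0.5127627  0.17989125 0.25307263] (np.float64(0.39850715928480573), np.float64(-1.172289121395882))
{'fx': 297.59487185532123, 'fy': 297.59487185532123, 'cx': 252.81749714723136, 'cy': 190.12687968390557, 'origin': array([0.57774251, 0.20640406, 0.37443774]), 'rotation': array([ 0.82489408, -0.54768389, -0.07745864,  0.11658591])}
(np.float64(252.96628776979026), np.float64(173.63897231768)) (np.float64(253.44137473002186), np.float64(120.83992303794469))
```

View pics/w1.png

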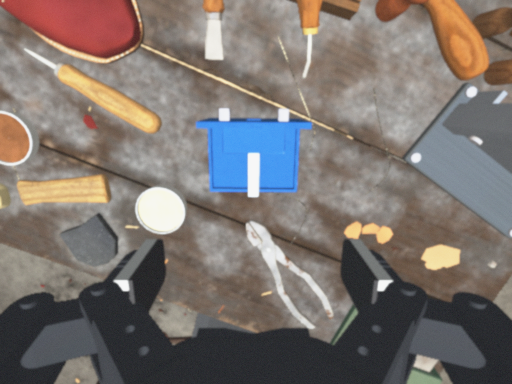

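The web strip (253,153)–(253,195) lies where predicted and is aligned with the jaws. I'll descend and grip.

{"fn": "arm_command", "kwargs": {"moves": [0,0,-5,0,0,0,0,-5,0,0,0,0,-5,0,0,0,0,-3.5,0,0,0,0,-1.5,0,0.3,0,0,0,0,1,0,0,0,0,1,0,0,0,0,1], "squeeze": 60}}

```text
t: 3.15
tool_pos: [0.5133, 0.1775, 0.0546]
tcp_rot: [0.98, 0.197, 0.001, -0.0]
contact_force: [-1.5, 3.3, 1.5]
gripper_width: 0.0123
grip_force: 1.8
```

{"fn": "arm_command", "kwargs": {"moves": [0,0,0,0,1,0,0,0,0,1,0,0,0,0,1,0,0,0,0,1]}}

```text
t: 3.65
tool_pos: [0.5134, 0.1776, 0.0548]
tcp_rot: [0.98, 0.197, 0.001, -0.0]
contact_force: [-0.4, 1.1, 6.4]
gripper_width: 0.0117
grip_force: 59.8
```

{"fn": "arm_command", "kwargs": {"moves": [0,0,2,0,1,0,0,5,0,1,0,0,5,0,1,0,0,5,0,1,0,0,3,-0.149,1,-1,-4,0,-0.149,1,-1.2,-4,0,-0.149,1,-1.2,-4,0,-0.149,1]}}

```text
t: 4.65
tool_pos: [0.4778, 0.0559, 0.254]
tcp_rot: [0.995, -0.102, 0.0, -0.0]
contact_force: [-0.4, -0.7, -2.9]
gripper_width: 0.0111
grip_force: 58.9
```

{"fn": "arm_command", "kwargs": {"moves": [-1.2,-4,0,0,1,-1.2,-4,0,0,1,-1.2,-3.3,0,0,1,0,0,0,0,1,0,0,0,0,1]}}

```text
t: 5.28
tool_pos: [0.4427, -0.0555, 0.2538]
tcp_rot: [0.995, -0.1, 0.0, -0.0]
contact_force: [0.2, 1.3, -3.1]
gripper_width: 0.0116
grip_force: 59.1
```

```bash
python3 - <<'E'
from h import *
s=state();print(s['tool_pos'],yaw(s),s['contact_force'],s['grip_force']);c=optics.camera_info("wrist");print(c['origin'],c['rotation'])
im=optics.read_camera("wrist");cv2.imwrite("pics/w2.png",im)
E
```

```text
[ 0.4427438  -0.05550232  0.25376825] (np.float64(-0.199403921855659), np.float64(-1.7701997472729747)) [ 0.22339647  1.28677873 -3.14355777] 59.051663875579834
[ 0.51175231 -0.07043249  0.37519676] [-0.6270849   0.7663438   0.10833297 -0.0880095 ]
```

View pics/w2.png

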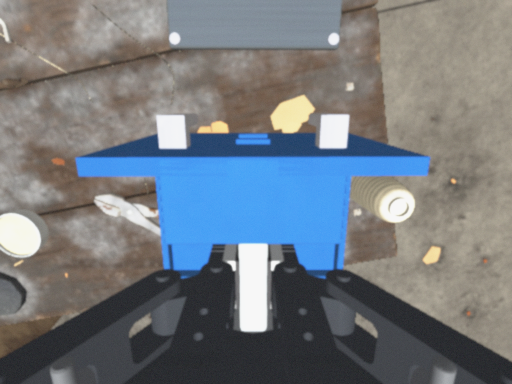

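The wrist view shows the held bracket (tabs at about (174,131) and (332,131)) and the rack's foot front edge at row 48. The plate is just out of view, so I'll go closer and lower.

{"fn": "arm_command", "kwargs": {"moves": [2.5,-0.5,-3.5,0,1,2.5,-0.5,-3.5,0,1,0,0,0,0,1,0,0,0,0,1]}}

```text
t: 5.82
tool_pos: [0.4923, -0.065, 0.1834]
tcp_rot: [0.995, -0.099, -0.001, -0.0]
contact_force: [-0.1, 0.8, -3.4]
gripper_width: 0.0114
grip_force: 59.0
```

```bash
python3 - <<'E'
from h import *
s=state();print(s['tool_pos'],yaw(s));c=optics.camera_info("wrist")
im=optics.read_camera("wrist");cv2.imwrite("pics/w3.png",im)
import pickle;pickle.dump((s,c),open("w3.pkl","wb"))
cv2.imwrite("pics/w3c.png",cv2.resize(im[0:170,90:420],(792,408),interpolation=2))
E
```

```text
[ 0.49227594 -0.06502233  0.18335595] (np.float64(-0.19796889289411393), np.float64(-1.768765223696503))
```

View pics/w3c.png

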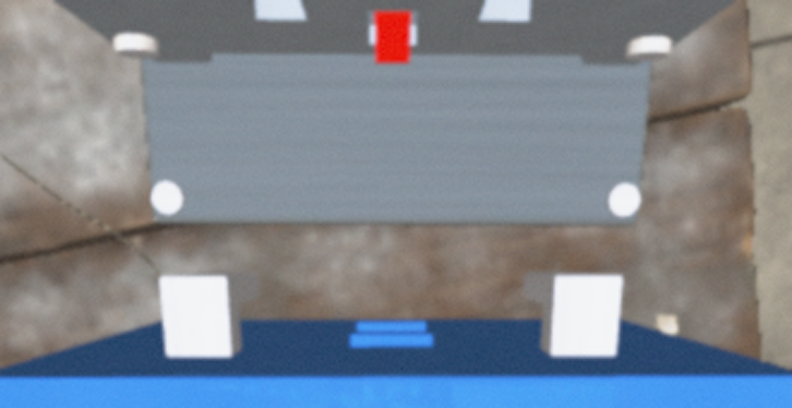

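The crop shows the two bright slot openings with bottom edges at crop row 20 (columns 258–307 and 480–530), the red catch at columns 375–410, and the held tabs at columns 160–230 and 552–622. The bracket is almost aligned. Next I'll measure the slot and tab edges finely.

```bash
python3 - <<'E'
from h import *
import pickle;s,c=pickle.load(open("w3.pkl","rb"))
im=cv2.imread("pics/w3.png").astype(int);g=im.sum(2)/3
th=yaw(s)[0];ex=np.array([np.cos(th),np.sin(th),0]);ey=np.array([-ex[1],ex[0],0]);t=s['tool_pos']
def loc(p):return np.array([(p-t)@ex,(p-t)@ey,p[2]]).round(4)*1e3
def cross(a,lev):
    i=np.where((a[:-1]-lev)*(a[1:]-lev)<0)[0];return [float(round(k+(lev-a[k])/(a[k+1]-a[k]),2)) for k in i]
print("slotcols",[ (r,cross(g[r,190:320],150)) for r in(4,5,6,7)],"+190")
print("slotrows",cross(g[0:20,207],150),cross(g[0:20,300],150))
print("tabs",[(r,cross(g[r,150:360],150)) for r in(120,130,140)],"+150")
print("tabrow",cross(g[100:170,172],150),cross(g[100:170,334],150))
print("foot",[(u,cross(g[80:105,u],110)) for u in(160,170,180,330,340,345)])
red=(im[:,:,2]>150)&(im[:,:,1]<80);y,x=np.where(red);print("red",x.min(),x.max(),y.min(),y.max())
E
```

```text
slotcols [(4, [5.74, 26.61, 100.07, 120.67]), (5, [5.77, 26.92, 99.69, 120.66]), (6, [5.85, 27.14, 99.33, 120.62]), (7, [6.13, 27.18, 99.15, 120.6])] +190
slotrows [8.29] [8.58]
tabs [(120, [2.36, 5.02, 34.99, 169.61, 199.47]), (130, [35.72, 169.1, 198.7]), (140, [7.65, 36.43, 86.85, 118.04, 168.41, 197.36])] +150
tabrow [8.25, 48.62, 57.85] [13.56, 48.36, 57.69]
foot [(160, [11.82, 20.25]), (170, [11.95, 22.37]), (180, [12.24, 19.31]), (330, [21.67]), (340, []), (345, [20.77, 21.38])]
red 246 260 5 25
```

```bash
python3 - <<'E'
from h import *
import pickle;s,c=pickle.load(open("w3.pkl","rb"))
th=yaw(s)[0];ex=np.array([np.cos(th),np.sin(th),0]);ey=np.array([-ex[1],ex[0],0]);t=s['tool_pos']
def loc(p):return np.array([(p-t)@ex,(p-t)@ey,p[2]-t[2]]).round(4)*1e3
print(ex,ey,R.from_quat(c['rotation']).inv().apply([ex,ey,[0,0,1]]).round(4))
for u in(206.65,299.87):print("slot",loc(onz(c,u,8.4,.086)))
zt=t[2]-.0548+.064
for u,r in((171,114.5),(333.9,114.5),(171,148.5),(333.9,148.5)):print("tab",loc(onz(c,u,r,zt)))
E
```

```text
[ 0.98046807 -0.1966783   0.        ] [0.1966783  0.98046807 0.        ] [[-1.000e-04 -9.605e-01 -2.784e-01]
 [-1.000e+00 -1.000e-04  4.000e-04]
 [-4.000e-04  2.784e-01 -9.605e-01]]
slot [130.5  29.2 -97.4]
slot [130.5 -31.4 -97.4]
tab [67.2 29.   9.2]
tab [ 67.2 -30.5   9.2]
tab [54.7 30.   9.2]
tab [ 54.7 -31.4   9.2]
```

Tabs and slots are within 0.4 mm laterally and the yaw is aligned. The back face is 76 mm from the plate. I'll lower to entry height and then go forward.

{"fn": "arm_command", "kwargs": {"moves": [0,-0.04,-4,0,1,0,0,-3.56,0,1,0,0,0,0,1,1.96,-0.39,0,0,1,1.96,-0.39,0,0,1,1.47,-0.3,0,0,1,0,0,0,0,1,0,0,0,0,1]}}

```text
t: 6.88
tool_pos: [0.5457, -0.0769, 0.1081]
tcp_rot: [0.995, -0.099, -0.0, -0.0]
contact_force: [-1.6, -0.4, -2.7]
gripper_width: 0.0113
grip_force: 59.1
```

```bash
cat > m.py <<'E'
from h import *
import pickle;s0,_=pickle.load(open("w3.pkl","rb"))
s=state();t=s['tool_pos'];th=-.198;ex=np.array([np.cos(th),np.sin(th),0]);ey=np.array([-ex[1],ex[0],0])
d=t-s0['tool_pos'];print("fwd",d@ex*1e3,"lat(want -.4)",d@ey*1e3,"z",t[2]*1e3,"yaw",yaw(s)[0],"F",s['contact_force'].round(1),s['contact_force']@ex)
E
python3 - <<'E'
import m
from h import *
im=optics.read_camera("wrist");cv2.imwrite("pics/w4.png",im);cv2.imwrite("pics/w4c.png",cv2.resize(im[0:190,90:420],(792,456),interpolation=2))
E
```

```text
fwd 54.71998945035391 lat(want -.4) -1.129356862240871 z 108.11136765741938 yaw -0.1991992852939742 F [-1.6 -0.4 -2.7] -1.4881549917970283
```

View pics/w4c.png

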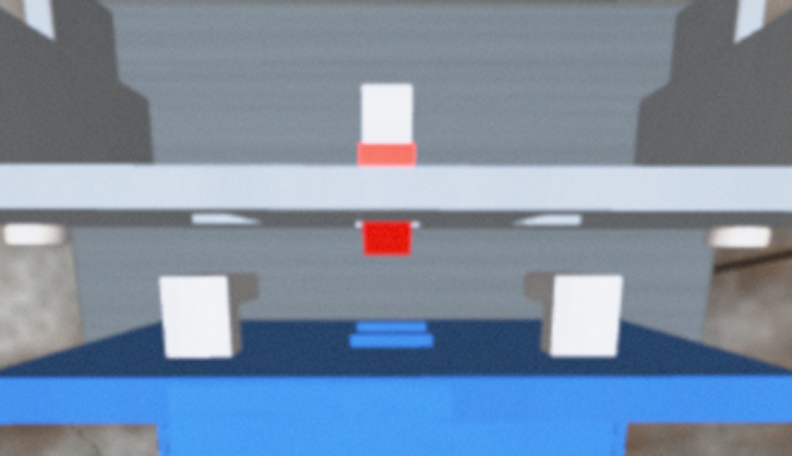

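The slots (centre column 386.5) sit about 0.8 mm left of the tabs' middle (391.3). I'll correct that and insert.

{"fn": "arm_command", "kwargs": {"moves": [0.02,0.08,0,0,1,0,0,0,0,1,0.69,-0.14,0,0,1,0.39,-0.08,0,0,1,0.25,-0.05,0,0,1,0,0,0,0,1]}}

```text
t: 7.68
tool_pos: [0.5602, -0.079, 0.1076]
tcp_rot: [0.995, -0.099, -0.0, 0.0]
contact_force: [0.7, -0.4, -4.1]
gripper_width: 0.0113
grip_force: 59.1
```

```bash
python3 m.py
```

```text
fwd 69.38374349622767 lat(want -.4) -0.32698095862555154 z 107.58022684080521 yaw -0.19926103741286194 F [ 0.7 -0.4 -4.1] 0.765634828794112
```

{"fn": "arm_command", "kwargs": {"moves": [0.25,-0.05,0,0,1,0.2,-0.04,0,0,1,0,0,0,0,1,0,0,0,0,1]}}

```text
t: 8.18
tool_pos: [0.5645, -0.0798, 0.1077]
tcp_rot: [0.995, -0.099, -0.0, 0.0]
contact_force: [0.1, 0.1, -3.5]
gripper_width: 0.0113
grip_force: 59.1
```

```bash
python3 m.py
```

```text
fwd 73.7298815870699 lat(want -.4) -0.30111027845114247 z 107.674112940439 yaw -0.19915855934790425 F [ 0.1  0.1 -3.5] 0.08452695435895945
```

{"fn": "arm_command", "kwargs": {"moves": [0.1,-0.02,0,0,1,0,0,0,0,1,0.1,-0.02,0,0,1,0,0,0,0,1]}}

```text
t: 8.68
tool_pos: [0.566, -0.0801, 0.1075]
tcp_rot: [0.995, -0.099, -0.001, -0.0]
contact_force: [-2.1, 1.2, -3.3]
gripper_width: 0.0114
grip_force: 59.3
```

```bash
python3 m.py
```

```text
fwd 75.26223268550916 lat(want -.4) -0.27832546437794253 z 107.54593077545672 yaw -0.199309227062858 F [-2.1  1.2 -3.3] -2.343880371435194
```

{"fn": "arm_command", "kwargs": {"moves": [0.06,-0.01,0,0,1,0,0,0,0,1,0,0,-0.3,0,1,0,0,-0.3,0,1,0,0,0,0,1]}}

```text
t: 9.3
tool_pos: [0.5655, -0.0803, 0.1013]
tcp_rot: [0.995, -0.099, -0.002, 0.0]
contact_force: [-6.4, 0.8, -0.9]
gripper_width: 0.0112
grip_force: 59.6
```

```bash
python3 m.py
```

```text
fwd 74.76341948735057 lat(want -.4) -0.5481011539511663 z 101.3338925658067 yaw -0.19909037628797505 F [-6.4  0.8 -0.9] -6.465308103438922
```

{"fn": "arm_command", "kwargs": {"moves": [0,0,-0.3,0,1,0,0,-0.3,0,1,0,0,0,0,1]}}

```text
t: 9.68
tool_pos: [0.5653, -0.0801, 0.0955]
tcp_rot: [0.995, -0.099, -0.002, 0.0]
contact_force: [-7.8, 1.4, 0.8]
gripper_width: 0.0115
grip_force: 60.0
```

```bash
python3 m.py
```

```text
fwd 74.56240305893627 lat(want -.4) -0.4521025364478656 z 95.5191412998067 yaw -0.19892951525053323 F [-7.8  1.4  0.8] -7.920881127600835
```

Sliding down smoothly; continue.

{"fn": "arm_command", "kwargs": {"moves": [0,0,-0.3,0,1,0,0,-0.3,0,1,0,0,0,0,1]}}

```text
t: 10.05
tool_pos: [0.5646, -0.0801, 0.0889]
tcp_rot: [0.995, -0.099, -0.003, 0.0]
contact_force: [-6.7, 1.5, -3.8]
gripper_width: 0.0116
grip_force: 59.3
```

{"fn": "arm_command", "kwargs": {"moves": [0,0,-0.2,0,1,0,0,-0.15,0,1,0,0,0,0,1]}}

```text
t: 10.42
tool_pos: [0.5661, -0.0802, 0.0858]
tcp_rot: [0.995, -0.1, -0.001, -0.0]
contact_force: [-5.0, 2.2, -2.5]
gripper_width: 0.0114
grip_force: 59.2
```

```bash
python3 m.py
```

```text
fwd 75.40474904726634 lat(want -.4) -0.382869522289683 z 85.84366935910826 yaw -0.1996148246287923 F [-5.   2.2 -2.5] -5.340774363160415
```

{"fn": "arm_command", "kwargs": {"moves": [0,0,-0.1,0,1,0,0,0,0,1,0,0,-0.1,0,1,0,0,0,0,1]}}

```text
t: 10.92
tool_pos: [0.5662, -0.0803, 0.0847]
tcp_rot: [0.995, -0.1, -0.001, -0.0]
contact_force: [-7.8, 1.5, 7.1]
gripper_width: 0.0115
grip_force: 60.7
```

```bash
python3 m.py
```

```text
fwd 75.51094506030496 lat(want -.4) -0.46686944114229867 z 84.67142802786695 yaw -0.19991741883766548 F [-7.8  1.5  7.1] -7.96616309167671
```

{"fn": "arm_command", "kwargs": {"moves": [0,0,-0.1,0,1,0,0,0,0,1,0,0,0,0,1]}}

```text
t: 11.3
tool_pos: [0.5661, -0.0803, 0.0843]
tcp_rot: [0.995, -0.1, -0.001, -0.0]
contact_force: [-10.7, 1.9, 16.3]
gripper_width: 0.0112
grip_force: 62.3
```

```bash
python3 - <<'E'
import m
from h import *
im=optics.read_camera("wrist");s=optics.read_camera("side")
a=cv2.resize(im[100:260,150:360],(0,0),fx=2,fy=2,interpolation=2)
b=cv2.resize(s[190:310,270:370],(0,0),fx=3,fy=3,interpolation=2)[:320]
cv2.imwrite("pics/h1.png",np.hstack([a,b]))
E
```

```text
fwd 75.36880724559113 lat(want -.4) -0.46119316229809076 z 84.3255420918089 yaw -0.1997299398772743 F [-10.7   1.9  16.3] -10.83948902985594
```

View pics/h1.png

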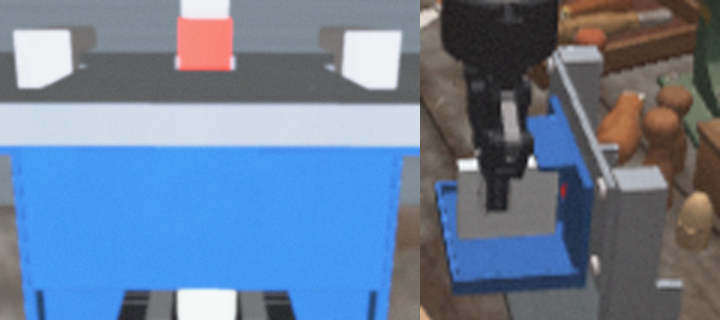

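The wrist view shows both tabs behind the plate (30–90 and 330–400, row 55). The side view shows the red catch out through the bracket's window. I'll check the lock with a slight lift.

{"fn": "arm_command", "kwargs": {"moves": [0,0,0.25,0,1,0,0,0.1,0,1,0,0,0,0,1]}}

```text
t: 11.78
tool_pos: [0.5662, -0.0802, 0.0863]
tcp_rot: [0.995, -0.1, -0.001, 0.0]
contact_force: [-5.1, 1.6, -3.2]
gripper_width: 0.0115
grip_force: 59.2
```

{"fn": "arm_command", "kwargs": {"moves": [0,0,0.12,0,1,0,0,0,0,1,0,0,0,0,1]}}

```text
t: 12.15
tool_pos: [0.566, -0.0802, 0.087]
tcp_rot: [0.995, -0.099, -0.001, 0.0]
contact_force: [-6.0, 1.1, -15.7]
gripper_width: 0.0113
grip_force: 58.8
```

It resists being lifted, so it is locked. I'll seat it again, ease off and release.

{"fn": "arm_command", "kwargs": {"moves": [0,0,-0.2,0,1,0,0,-0.2,0,1,0,0,0,0,1,0,0,0.1,0,1,0,0,0,0,1]}}

```text
t: 12.78
tool_pos: [0.5661, -0.0803, 0.0851]
tcp_rot: [0.995, -0.099, -0.001, 0.0]
contact_force: [-8.1, 1.2, -3.3]
gripper_width: 0.0112
grip_force: 60.4
```

{"fn": "arm_command", "kwargs": {"moves": [-0.1,0.02,0,0,0.85,0,0,0,0,0.6,0,0,0,0,0.4,0,0,0,0,0.4,0,0,0,0,0.4,0,0,0,0,0.4]}}

```text
t: 13.52
tool_pos: [0.5662, -0.0801, 0.0849]
tcp_rot: [0.995, -0.099, 0.0, 0.0]
contact_force: [0.9, 0.4, -0.6]
gripper_width: 0.051
grip_force: 0.0
```

{"fn": "arm_command", "kwargs": {"moves": [0,0,2,0,0.4,0,0,5,0,0.4,0,0,5,0,0.4,0,0,4,0,0.4,-2,0.4,0,0,0.4,0,0,0,0,0.4]}}

```text
t: 14.28
tool_pos: [0.5451, -0.076, 0.2454]
tcp_rot: [0.995, -0.099, 0.0, -0.0]
contact_force: [-0.6, -0.0, 0.4]
gripper_width: 0.0513
grip_force: 0.0
```

```bash
python3 - <<'E'
import m
from h import *
im=optics.read_camera("wrist");s=optics.read_camera("side")
a=cv2.resize(im[0:300,100:400],(400,400),interpolation=2)
b=cv2.resize(s[190:310,250:370],(400,400),interpolation=2)
cv2.imwrite("pics/h2.png",np.hstack([a,b]))
E
```

```text
fwd 53.97871634002264 lat(want -.4) -0.35462974627623933 z 245.40645647919948 yaw -0.19902825178619243 F [-0.6 -0.   0.4] -0.619758946230623
```

View pics/h2.png

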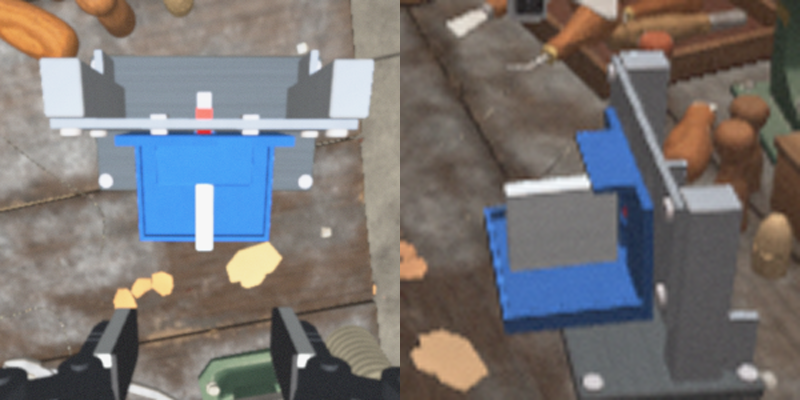

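```bash
python3 - <<'E'
from h import *
c=optics.camera_info("wrist");im=optics.read_camera("wrist").astype(int)
for u in(230,253,275):print(im[88:108,u].tolist()[4:18])
t=state()['tool_pos'];ex=np.array([np.cos(.1985),-np.sin(.1985),0])
for r,z in((96,.135),(97,.135),(100,.114),(101,.114),(102,.114)):print(r,z,((onz(c,253,r,z)-t)@ex*1e3).round(1), "plate expected",130.5-54)
E
```

```text
[[233, 221, 211], [237, 225, 216], [236, 225, 215], [236, 225, 215], [234, 221, 212], [220, 204, 191], [170, 158, 148], [126, 111, 103], [113, 83, 63], [113, 75, 44], [136, 81, 39], [208, 122, 59], [239, 149, 69], [243, 155, 71]]
[[236, 225, 230], [239, 228, 220], [239, 229, 219], [238, 227, 217], [236, 224, 214], [223, 209, 201], [165, 154, 184], [90, 86, 208], [48, 43, 224], [79, 56, 197], [132, 79, 113], [205, 116, 64], [239, 147, 71], [243, 155, 76]]
[[234, 222, 212], [236, 224, 216], [236, 224, 215], [237, 225, 216], [235, 223, 214], [226, 214, 203], [188, 172, 161], [135, 119, 109], [113, 83, 63], [113, 75, 46], [138, 83, 43], [206, 117, 57], [239, 145, 69], [244, 160, 76]]
96 0.135 76.4 plate expected 76.5
97 0.135 75.7 plate expected 76.5
100 0.114 73.8 plate expected 76.5
101 0.114 73.0 plate expected 76.5
102 0.114 72.3 plate expected 76.5
```

The picture shows the bracket hooked, released and latched, with red visible in its window. There seems to be a thin gap at the ledge, so I'll compare the side view with the gripped-home picture to see whether it sagged.

```bash
python3 - <<'E'
from h import *
s=optics.read_camera("side");cv2.imwrite("pics/side2.png",s)
h=cv2.imread("pics/h1.png")[:,420:]
n=cv2.resize(s[190:310,270:370],(0,0),fx=3,fy=3,interpolation=2)[:320]
for nm,(x0,x1,y0,y1) in dict(trayfrontcorner=(20,70,245,300),traybottomback=(130,175,250,300),ledgeback=(120,180,90,180),webtopfront=(15,50,165,245),rack=(190,260,165,290)).items():
    r=cv2.matchTemplate(n[max(0,y0-20):y1+20,max(0,x0-20):x1+20],h[y0:y1,x0:x1],cv2.TM_CCOEFF_NORMED)
    _,v,_,p=cv2.minMaxLoc(r);print(nm,round(v,3),"shift px",(p[0]-min(20,x0))/3,(p[1]-min(20,y0))/3)
E
```

```text
trayfrontcorner 0.981 shift px 0.0 1.6666666666666667
traybottomback 0.984 shift px 0.0 0.0
ledgeback 0.882 shift px -0.3333333333333333 0.3333333333333333
webtopfront 0.908 shift px 0.0 1.6666666666666667
rack 0.998 shift px 0.0 0.0
```

The bracket's back edge is unmoved from the fully pressed position. Only the hook's free play lets the tray front settle by about 2 mm. It is seated and locked, and the robot is clear, so I'll hand it in.

```bash
python3 -c "
from rig import workorder
print(workorder.hand_in())"
```

```text
the job is handed in; nothing more can be done
None
```

The bracket is hooked through both slots, pushed fully home and released; the catch held in a light lift test, the tray front sagged about 2 mm on release, and the job is handed in.

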